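# Put the deep socket back in its labelled holder

### The arm

A 6-joint arm with a two-finger parallel gripper is mounted at the origin on the work surface. World frame = base frame: x ahead of the robot, y to its left, z up, the work surface at z = 0. Lengths are in m, angles in rad, forces in N, time in s.
With the tool pointing down it reaches from about 0.275 to 0.85 m from the base axis. Payload 19 kg.
Tool frame: the origin (TCP) lies midway between the tips of the shut fingers; the grasp point (between the pads) lies 19 mm behind it; x points along the fingers, z is the direction in which the jaws open and shut, and the axes are right-handed (so a half turn about x gives the same grasp; the last joint's range is limited). The gripper opens to 85 mm and grips with 20 to 120 N. Pads are 22 mm wide; open, the fingers measure 114 mm over their backs; the gripper's body (76 mm by 85 mm) begins 54 mm behind the grasp point. The pads swing forward as they close: fully open they stand 13 mm farther back than shut.
Start: joints at [-1.318, 0.15, 1.437, -0, 1.554, -0.134], TCP at [0.217, -0.532, 0.231] pointing down, gripper open.
Joint ranges: [-2.8, 2.8], [-0.68, 2.1], [0.12, 2.68], [-1.39, 4.53], [0.16, 2.79], [-2.81, 2.81]. Speed limits (rad/s): [1.89, 1.89, 2.22, 3.01, 3.01, 3.01].

### API

Orientations are given as [roll, pitch, yaw] about the fixed x, y, z axes, in that order (R = Rz(yaw) Ry(pitch) Rx(roll)).
In Python, from station import robot, planner, snapshot gives the robot as it stands. The module is installed in compiled form; this text tells all that it offers. Calls block until the motion is done:
- robot.reach(position, orientation): joint-space move of the TCP to a pose.
- robot.move_straight(position, speed=0.15, rot=None, max_force=None): straight line of the TCP; rot=None keeps the orientation; speed is the mean speed in m/s. With max_force (N) it stops when the force on the tool has changed by that much, and returns True; else False.
- robot.move_joints(angles): joint-space move.
- robot.open_gripper() and robot.gripper_close(): open the fingers fully, or close them until they stop; the grip force is fixed at half the most.
- robot.sleep(seconds).
- planner.inverse_kinematics(position, orientation): joint angles nearest the present ones, or None.
- snapshot(name): name is "scene" or "top"; returns a dict with "frame" (480x640x3 uint8, red, green, blue), "z_map" (480x640 float32, m along the optical axis (not along the pixel's ray), 0 where there is no reading), "camera_matrix" (3x3 intrinsics, pixels), "k1" (the pictures are not rectified: a ray, as slopes to the right and down, at radius r is drawn at 1 + k1 r^2 times it, then the intrinsics apply), "R" (3x3) and "t" (3): a world point X has camera coordinates R X + t. Camera axes: x right, y down, z forward; pixel columns grow to the right and rows downward; lengths in m; the calibration is good to about 2 mm. A picture is of the moment at which its call begins.
A pose or a line that the arm cannot do raises robot.Unreachable and nothing moves.
- robot.job_done(): hands the job in, once; it reports no verdict.
Readings, each from a call of its own:
- robot.read_t(): time.
- robot.read_joints(): joint angles.
- robot.read_qvel(): joint speeds.
- robot.read_joint_efforts(): joint torques, N m.
- robot.read_eef_pos(): TCP position.
- robot.read_tcp_rot(): TCP orientation.
- robot.read_wrist_force(): force on the tool from outside, world axes, zero at the start.
- robot.read_moment(): the same for the moment, N m.
- robot.read_opening(): finger opening in m.
Only numpy, scipy, OpenCV 4.12 (cv2) and the standard library are available. Lean on these libraries where they do the work, as an engineer would, in place of code of your own. Each camera call takes 0.05 s, during which the arm holds its last target. There are 200 camera calls.

### The job

Put the chrome deep socket (the long one) back into its own holder in the rack, the one whose label shows the long plain bar, and let it stand upright on the bottom of the holder. Leave the short socket and the glass jar standing where they are.

Things in the scene. Friction and masses are not known exactly. Their poses are not given: they have to be found in the camera images.
- deep_socket: Chrome deep socket, a plain cylinder 30 mm in diameter and 85 mm tall, standing upright on the shelf (about 0.24 kg). Origin at the centre of its underside, z up along its axis.
- deep_slot (a point): Floor centre of the deep socket's pocket: round, 48 mm wide, 30 mm deep; floor 8 mm, block top 38 mm above the shelf. One of 3 fixed black 68 mm blocks in a row along y (72 mm pitch, order varies). On each block's +x side (far from robot) a low white label with a dark shape: bar 54x18 mm (this one), stubby bar 24x18 (short socket), thin T (studs; a stud stands there, top at 52 mm). z up.
- short_socket: Bystander: short chrome socket, a cylinder 30 mm in diameter and 40 mm tall, standing on the shelf. Origin at the centre of its underside, z up.
- jar: Bystander: small glass jar with a metal screw lid, 56 mm in diameter and 65 mm tall, standing on the shelf. Origin at the centre of its underside, z up.

How it is judged:
By the outcome, as a careful person would: the job done as asked, in the order asked, and still so for the second after the job is handed in, with the robot touching nothing.
It also fails if it takes over 38 s, if anything falls off the work surface, if the arm or the gripper's body presses on something with over 40 N, if the wrist force passes 120 N, or if a joint passes its speed limit or range.

## Working session

There is one attempt and no reset: what is moved stays moved. The work goes in short steps, each a Python script; the robot and the scene stay as the last script left them, time stands still between calls to the robot, and variables do not carry over. Pictures are saved under pics/ and viewed, about 8 in all and at most 12, crops included, and the job is handed in when it is done.

```bash
mkdir -p pics
cat > h.py <<'E'
import numpy as np, cv2
from station import robot, planner, snapshot
def slopes(s,u,v):
    K=s["camera_matrix"];k=float(s["k1"])
    d=cv2.undistortPoints(np.array([[[u,v]]],float),np.array(K,float),np.array([k,0,0,0,0.]))[0,0]
    return np.array([d[0],d[1],1.])
def at_depth(s,u,v,z=None):
    if z is None: z=float(s["z_map"][int(round(v)),int(round(u))])
    return np.array(s["R"]).T@(slopes(s,u,v)*z-np.array(s["t"]).ravel())
def at_z(s,u,v,h):
    R=np.array(s["R"]);c=-R.T@np.array(s["t"]).ravel();d=R.T@slopes(s,u,v)
    return c+d*(h-c[2])/d[2]
def save(s,n): cv2.imwrite(f"pics/{n}.png",s["frame"][:,:,::-1])
E
python3 - <<'E'
from h import *
import pickle
for n in("scene","top"):
    s=snapshot(n); save(s,n+"1"); pickle.dump({k:np.array(v) for k,v in s.items()},open(n+".pkl","wb"))
    R=np.array(s["R"]);print(n,-R.T@np.array(s["t"]).ravel(),R[2],s["k1"])
print(robot.read_t(),robot.read_tcp_rot(),robot.read_eef_pos())
E
```

```text
scene [1.10074899 0.19845692 0.61694701] [-0.68665342 -0.20453987 -0.69761775] -0.11776542401233166
top [0.47051494 0.03300857 1.14059545] [ 0.07942699 -0.01347789 -0.99674957] -0.2028961163782034
0.1 [2.99656444 1.56964871 1.81258197] [ 0.21684268 -0.53230035  0.23072679]
```

View pics/scene1.png

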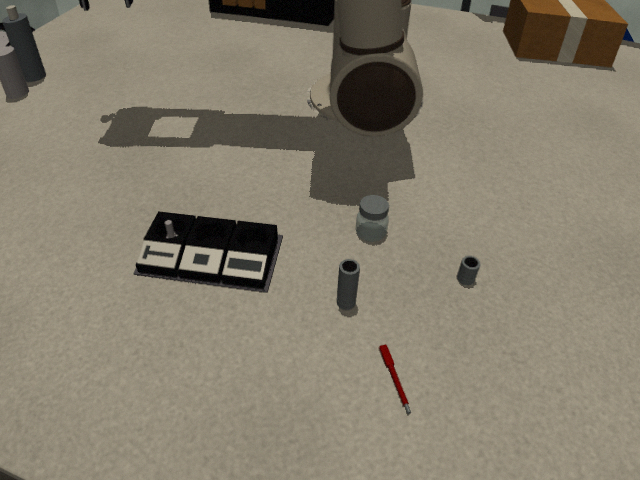

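View pics/top1.png

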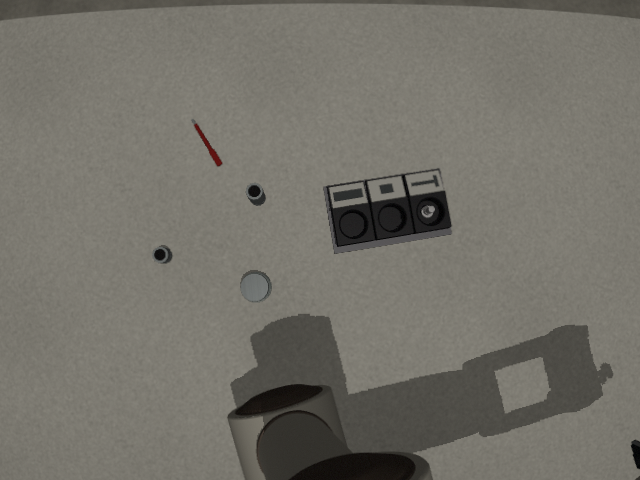

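The scene picture shows the deep socket at (347,285), the short one at (469,270) and the jar at (372,220). The long-bar block is the rightmost one at (247,250), which is the leftmost pocket in the top view at about (352,223). Next I enlarge the top view.

Run:
```python
import cv2,numpy as np
a=cv2.imread("pics/top1.png")
c=a[160:260,230:460]; c=cv2.convertScaleAbs(c,alpha=2.0,beta=20)
cv2.imwrite("pics/crop.png",cv2.resize(c,None,fx=3.4,fy=3.4,interpolation=cv2.INTER_CUBIC))
import pickle
from h import at_z,at_depth
s=pickle.load(open("top.pkl","rb"))
# corners of deep block area, approximate points
for n,u,v,h in [("sock top",255,190,.085),("short",161,254,.04),("jar",255,287,.065),("pocket",352,223,.038),("pocket2",391,217,.038),("pocket3",430,211,.038)]:
    print(n,at_z(s,u,v,h).round(4),at_depth(s,u,v).round(4))
```

```text
sock top [0.6318 0.1141 0.085 ] [0.6315 0.114  0.0868]
short [0.5243 0.2895 0.04  ] [0.5241 0.289  0.0425]
jar [0.4635 0.1167 0.065 ] [0.4634 0.1168 0.0636]
pocket [ 0.5766 -0.0575  0.038 ] [ 0.579  -0.0595  0.0127]
pocket2 [ 0.5867 -0.1288  0.038 ] [ 0.5897 -0.1329  0.01  ]
pocket3 [ 0.597  -0.2012  0.038 ] [ 0.5953 -0.198   0.0533]
```

View pics/crop.png

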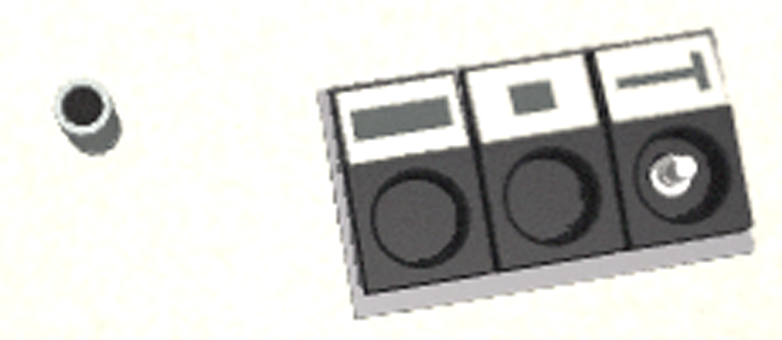

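Run:
```python
import cv2,pickle
from h import at_z
t=pickle.load(open("top.pkl","rb"));s=pickle.load(open("scene.pkl","rb"))
print("top: socket",at_z(t,254.4,190.3,.085).round(4),"pocket",at_z(t,352.9,223.3,.038).round(4))
print("scene: socket",at_z(s,348.5,267,.085).round(4),"base row",at_z(s,347,303,0).round(4))
a=cv2.imread("pics/scene1.png")[200:320,130:370]
cv2.imwrite("pics/crop2.png",cv2.resize(cv2.convertScaleAbs(a,alpha=2.2,beta=25),None,fx=3.3,fy=3.3,interpolation=cv2.INTER_CUBIC))
```

```text
top: socket [0.6313 0.1152 0.085 ] pocket [ 0.576  -0.0591  0.038 ]
scene: socket [0.6349 0.1144 0.085 ] base row [0.6335 0.1174 0.    ]
```

View pics/crop2.png

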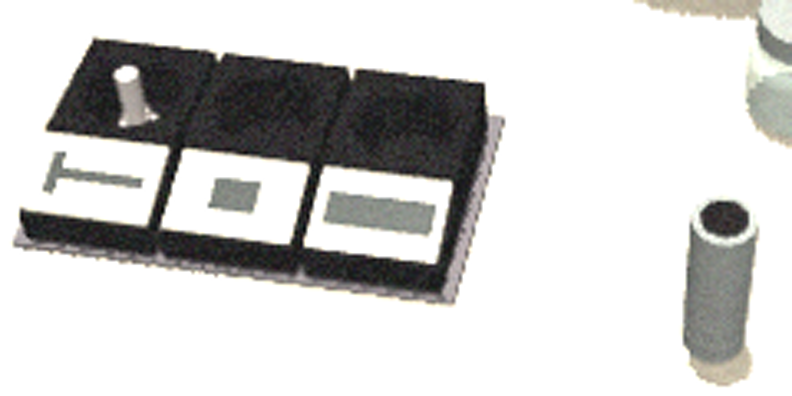

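The long-bar label is on the nearest block in both views. The socket position agrees to about 3 mm between the two cameras. I grasp it now.

Run:
```python
from h import *
import pickle
s=pickle.load(open("scene.pkl","rb"))
print("scene pocket",at_z(s,252.2,237.4,.038).round(4))
p=np.array([.633,.115]); yaw=np.arctan2(p[1],p[0]); o=[0,np.pi/2,yaw]
print(planner.inverse_kinematics([*p,.18],o))
robot.reach([*p,.18],o); print(robot.read_t(),robot.read_eef_pos())
print(robot.move_straight([*p,.042],speed=.12,max_force=10))
robot.gripper_close(); print(robot.read_t(),robot.read_opening(),robot.read_eef_pos())
f0=robot.read_wrist_force()
robot.move_straight([*p,.19],speed=.12)
print(robot.read_t(),robot.read_opening(),f0,robot.read_wrist_force(),robot.read_moment())
a=snapshot("scene");save(a,"lift");
```

```text
scene pocket [ 0.5798 -0.06    0.038 ]
[ 0.06005612  0.31284526  1.34266227  0.          1.48608512 -0.11965836]
2.825 [0.63314608 0.11418812 0.18008046]
False
4.6917 0.027956660672645132 [0.63308096 0.1150156  0.04221612]
6.075 0.02794982283503363 [-0.91253438  0.32267368  3.22281674] [-0.17640594  0.21139569 -1.9203344 ] [ 0.02104645 -0.03094645 -0.03370018]
```

View pics/lift.png

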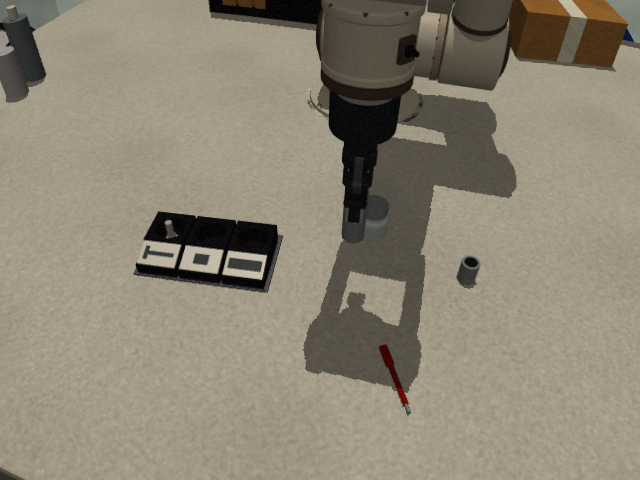

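The socket is held: the opening is 28 mm and the force shows about 2 N of weight. I move over the pocket and check alignment before lowering.

Run:
```python
from h import *
p=np.array([.578,-.0595]); o=[0,np.pi/2,np.arctan2(p[1],p[0])]
robot.reach([*p,.19],o)
robot.move_straight([*p,.095],speed=.12)
print(robot.read_t(),robot.read_opening(),robot.read_eef_pos())
s=snapshot("scene"); a=s["frame"][130:310,120:360,::-1]
cv2.imwrite("pics/hover.png",cv2.resize(cv2.convertScaleAbs(a,alpha=2.5,beta=30),None,fx=3.3,fy=3.3,interpolation=cv2.INTER_CUBIC))
```

```text
7.825 0.027709964755147642 [ 0.57844221 -0.05945898  0.09575745]
```

View pics/hover.png

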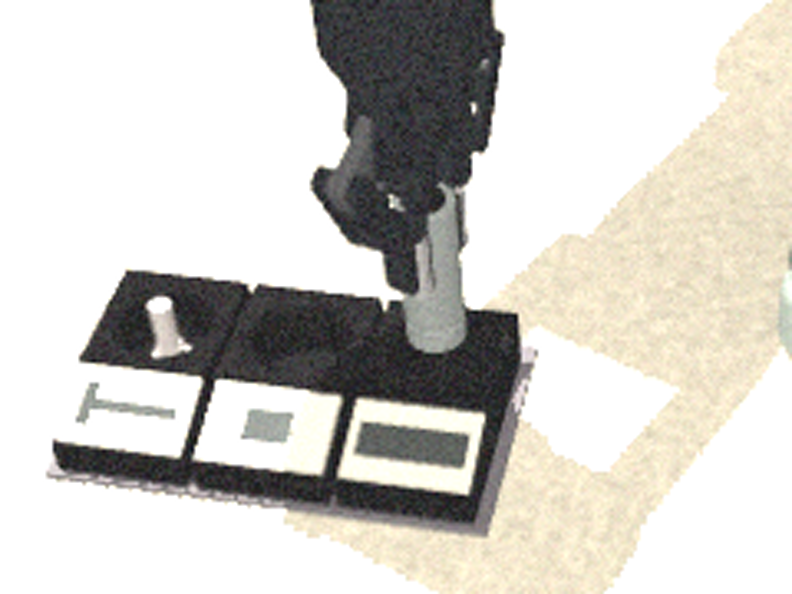

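The socket hangs upright over the long-bar block. Its underside centre is at about crop (437,338), or full (252.4,232.4). I compute the offset from that and lower with a force stop.

Run:
```python
from h import *
import pickle
s=pickle.load(open("scene.pkl","rb"))
c=at_z(s,252.3,232.3,.0535); print("underside",c.round(4))
e=c[:2]-np.array([.5798,-.060])      # against pocket seen by same camera
print("err",e)
if np.hypot(*e)>.012: raise SystemExit
p=np.array([.578,-.0595])
print(robot.move_straight([*p,.056],speed=.08,max_force=8),robot.read_eef_pos())
hit=robot.move_straight([*p,.044],speed=.02,max_force=5)
print(hit,robot.read_t(),robot.read_eef_pos(),robot.read_wrist_force(),robot.read_moment(),robot.read_opening())
```

```text
underside [ 0.5829 -0.0573  0.0535]
err [0.00313928 0.00269897]
False [ 0.57805826 -0.0595377   0.05595671]
True 8.9167 [ 0.57830411 -0.05955821  0.0501989 ] [-0.60174623 -0.01312756  7.08479825] [ 0.0598039   0.04939802 -0.02910486] 0.027899515980921018
```

Contact came at TCP z = 0.0502, against 0.050 predicted, so the socket is on the pocket floor. I release it, retreat and look.

Run:
```python
from h import *
robot.open_gripper(); robot.sleep(.3)
q=robot.read_eef_pos(); robot.move_straight([q[0],q[1],.2],speed=.12)
robot.reach([.33,-.30,.28],[0,np.pi/2,-.74])
print(robot.read_t(),robot.read_wrist_force())
s=snapshot("scene");t=snapshot("top")
a=cv2.resize(s["frame"][150:330,120:500],(798,378));b=cv2.resize(t["frame"][150:300,140:460],(798,210*798//798))
b=cv2.resize(t["frame"][160:260,140:460],(700,219))
im=np.zeros((600,798,3),np.uint8);im[:378]=a;im[380:599,:700]=b
cv2.imwrite("pics/final.png",cv2.convertScaleAbs(im[:,:,::-1],alpha=1.8,beta=10))
# upright check from depth: top rim points of the socket
v,u=np.mgrid[190:250,330:385]
P=np.array([at_depth(t,x,y) for x,y in zip(u.ravel(),v.ravel())])
m=P[:,2]>.08; print(m.sum(),P[m].mean(0),P[m][:,2].min(),P[m][:,2].max())
```

```text
12.5583 [ 0.814554  -0.3595005  0.4520204]
254 [ 0.57193078 -0.05487929  0.12983982] 0.08024573314442189 1.1405954459747984
```

View pics/final.png

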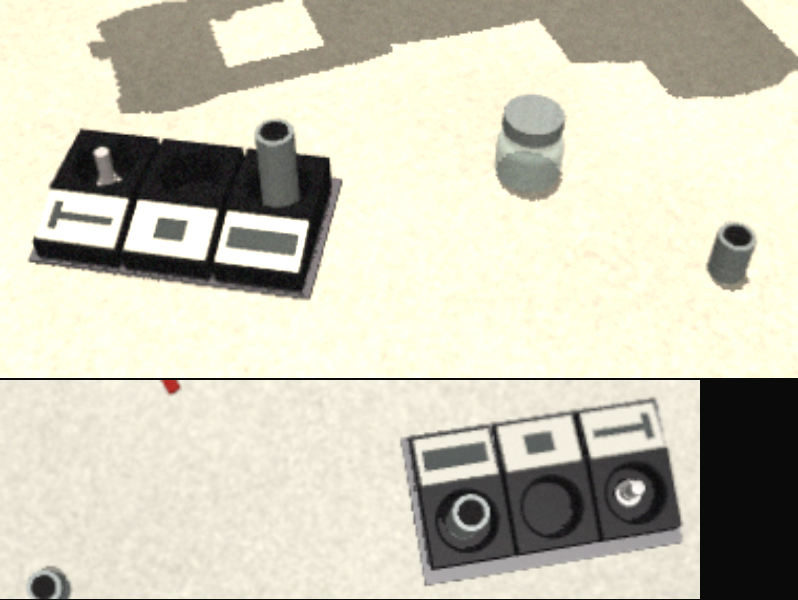

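Both views show the socket in the long-bar pocket, with the jar and short socket untouched. One check for lean from the rim heights and centre, then I hand in.

Run:
```python
from h import *
t=snapshot("top");s=snapshot("scene")
print("rim centre top",at_z(t,355.3,220.3,.093).round(4),"scene",at_z(s,120+275*380/798,150+130*180/378,.093).round(4))
print("short,jar",at_z(t,161,254,.04).round(3))
v,u=np.mgrid[205:236,340:371]
P=np.array([at_depth(t,x,y) for x,y in zip(u.ravel(),v.ravel())]);Q=P[(P[:,2]>.085)&(P[:,2]<.105)]
A=np.c_[Q[:,:2]-Q[:,:2].mean(0),np.ones(len(Q))];k=np.linalg.lstsq(A,Q[:,2],rcond=None)[0]
print(len(Q),Q.mean(0).round(4),"tilt deg",np.degrees(np.arctan(k[:2])).round(1))
d=abs(s["frame"].astype(int)-cv2.imread("pics/scene1.png")[:,:,::-1])[195:290,355:490].max(2); print("bystander diff px",(d>40).sum())
```

```text
rim centre top [ 0.5759 -0.0587  0.093 ] scene [ 0.5776 -0.0588  0.093 ]
short,jar [0.524 0.29  0.04 ]
235 [ 0.576  -0.0583  0.0932] tilt deg [-0.2  0.1]
bystander diff px 254
```

```bash
python3 -c "
from h import *
robot.job_done(); print(robot.read_t())"
```

```text
the job is handed in; nothing more can be done
the job is handed in; nothing more can be done
```

The deep socket is standing upright in its own holder, the one with the long plain bar, and I handed the job in at about 12.7 s. I gripped it from above, lowered it until it touched the pocket floor, released it and moved the arm clear.

**Last checks**
- **Floor contact:** it came at a tool height of 50.2 mm, against 50 mm predicted.
- **Rim height and lean:** the rim is at 93.2 mm (93 mm expected) and level to about 0.2°.
- **Position:** the rim centre is at (0.576, -0.058), within about 2–4 mm of the pocket centre. The two cameras agree to about 2 mm.

**Weaker checks**
- **Bystanders:** the jar and short socket sit at the same pixels as before, to within about 1–2 px by eye. My automatic image comparison did flag 254 changed pixels around them. I think that is the arm's moved shadow, but I did not look into it further.
- **Grip width:** the fingers read 28 mm on the 30 mm socket. I took that as pad compression, and the socket did not slip.

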